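# Flip the status marker of the crushed specimen

### The job

One of the three concrete specimens has been through the press and is crushed to an hourglass shape. With your fingertips, push the status marker on that specimen's stand up (its thumb tab helps) and right over its hinge, until it lies fully flat on the other side with its ring face showing. Pick nothing up, and leave the other two markers, the specimens and everything else on the bench as they are.

Things in the scene. Friction and masses are not known exactly. Their poses are not given: they have to be found in the camera images.
- stand_crushed: Fixed stand with the crushed specimen. Base plate 76 mm wide, 8 mm thick, x = -165 to +80 mm. Origin on the table under the marker's hinge line; z up. Specimen at x = -125 mm (robot side); marker hinged at x = 0, 70 mm up, between cheeks (66 mm over their outsides, tops 80 mm up). Rest bars, tops 66 mm up, at x = -54 and +54 mm.
- marker_crushed (a joint): Angle (rad) of the marker of stand_crushed about the stand's y: 0 = leaf level towards the specimen (stand -x), bar face up; pi/2 = upright; pi (hard stop) = leaf level on the stand's +x side, ring face up. Friction hinge (0.05 N m): the marker stays wherever it is left, it does not fall. Starts between 0 and 0.6.
- marker_crushed_hinge (a point): Point on the hinge axis of stand_crushed's marker, in the middle of its width, 70 mm above the table. The hinge axis runs along the stand's y.
- marker_crushed_edge (a point): Middle of the free edge of that marker's white plastic leaf: 65 mm from the hinge axis; the leaf is 48 mm wide and 5 mm thick. Moves with the marker.
- marker_crushed_tab (a point): Tip of that marker's thumb tab, a fin at right angles to the leaf: it rises 45 mm from the hinge axis out of the bar face, is 18 mm wide along the hinge and 5 mm thick; upright at joint 0, leaning towards the stand's +x as the joint grows. Pushing it towards +x raises the leaf. Hangs free below the hinge at joint pi.
- stand_plain1: Fixed stand with a sound specimen. Base plate 76 mm wide, 8 mm thick, x = -165 to +80 mm. Origin on the table under the marker's hinge line; z up. Specimen at x = -125 mm (robot side); marker hinged at x = 0, 70 mm up, between cheeks (66 mm over their outsides, tops 80 mm up). Rest bars, tops 66 mm up, at x = -54 and +54 mm.
- marker_plain1 (a joint): Angle (rad) of the marker of stand_plain1 about the stand's y: 0 = leaf level towards the specimen (stand -x), bar face up; pi/2 = upright; pi (hard stop) = leaf level on the stand's +x side, ring face up. Friction hinge (0.05 N m): the marker stays wherever it is left, it does not fall. Starts between 0 and 0.6.
- marker_plain1_hinge (a point): Point on the hinge axis of stand_plain1's marker, in the middle of its width, 70 mm above the table. The hinge axis runs along the stand's y.
- marker_plain1_edge (a point): Middle of the free edge of that marker's white plastic leaf: 65 mm from the hinge axis; the leaf is 48 mm wide and 5 mm thick. Moves with the marker.
- marker_plain1_tab (a point): Tip of that marker's thumb tab, a fin at right angles to the leaf: it rises 45 mm from the hinge axis out of the bar face, is 18 mm wide along the hinge and 5 mm thick; upright at joint 0, leaning towards the stand's +x as the joint grows. Pushing it towards +x raises the leaf. Hangs free below the hinge at joint pi.
- stand_plain2: Fixed stand with a sound specimen. Base plate 76 mm wide, 8 mm thick, x = -165 to +80 mm. Origin on the table under the marker's hinge line; z up. Specimen at x = -125 mm (robot side); marker hinged at x = 0, 70 mm up, between cheeks (66 mm over their outsides, tops 80 mm up). Rest bars, tops 66 mm up, at x = -54 and +54 mm.
- marker_plain2 (a joint): Angle (rad) of the marker of stand_plain2 about the stand's y: 0 = leaf level towards the specimen (stand -x), bar face up; pi/2 = upright; pi (hard stop) = leaf level on the stand's +x side, ring face up. Friction hinge (0.05 N m): the marker stays wherever it is left, it does not fall. Starts between 0 and 0.6.
- marker_plain2_hinge (a point): Point on the hinge axis of stand_plain2's marker, in the middle of its width, 70 mm above the table. The hinge axis runs along the stand's y.
- marker_plain2_edge (a point): Middle of the free edge of that marker's white plastic leaf: 65 mm from the hinge axis; the leaf is 48 mm wide and 5 mm thick. Moves with the marker.
- marker_plain2_tab (a point): Tip of that marker's thumb tab, a fin at right angles to the leaf: it rises 45 mm from the hinge axis out of the bar face, is 18 mm wide along the hinge and 5 mm thick; upright at joint 0, leaning towards the stand's +x as the joint grows. Pushing it towards +x raises the leaf. Hangs free below the hinge at joint pi.
- specimen_crushed: The crushed concrete specimen: loose, hourglass-shaped, 100 mm tall, 50 mm across the foot, 20 mm at the waist 60 mm up, 36 mm across the top, about 0.3 kg. Origin: centre of its underside, 8 mm above the table at the start; z up its axis.
- specimen_plain1: Sound concrete cylinder, loose, 50 mm diameter, 100 mm tall, about 0.45 kg. Origin: centre of its underside, 8 mm above the table at the start; z up its axis.
- specimen_plain2: Sound concrete cylinder, loose, 50 mm diameter, 100 mm tall, about 0.45 kg. Origin: centre of its underside, 8 mm above the table at the start; z up its axis.
- jar: Bystander: small lidded jar, 34 mm diameter, 55 mm tall; loose, to be left alone. Origin at its underside.
- cap: Bystander: steel loading cap, 34 mm diameter, 30 mm tall; loose, to be left alone. Origin at its underside.
- brush: Bystander: hand brush lying on the table; loose, to be left alone. Origin at its underside.
- scraper: Bystander: flat scraper lying on the table; loose, to be left alone. Origin at its underside.
- cube: Bystander: 50 mm concrete cube; loose, to be left alone. Origin at its underside.
- mug: Bystander: white mug, 76 mm diameter, 85 mm tall; loose, to be left alone. Origin at its underside.
Mind the look-alikes: they are no part of the job. Leave any orange or turquoise look-alike of the specimen_crushed alone.

How it is judged:
By the outcome, as a careful person would: the job done as asked, in the order asked, and still so for the second after the job is handed in, with the robot touching nothing.
It also fails if it takes over 40 s, if anything falls off the work surface, if the arm or the gripper's body presses on something with over 40 N, if the wrist force passes 120 N, or if a joint passes its speed limit or range.

### The arm

A 6-joint arm with a two-finger parallel gripper is mounted at the origin on the work surface. World frame = base frame: x ahead of the robot, y to its left, z up, the work surface at z = 0. Lengths are in mm, angles in rad, forces in N, time in s.
With the tool pointing down it reaches from about 325 to 1000 mm from the base axis. Payload 5.1 kg.
Tool frame: the origin (TCP) lies at the very end of the fingers, on their centre line; the grasp point (between the pads) lies 19 mm behind it (robot.pinch_z is the distance from the TCP to the grasp point, in mm); z points along the fingers, y is the direction in which the jaws open and shut (so a half turn about z gives the same grasp; the last joint's range is limited). The gripper opens to 85 mm and grips with 20 to 120 N. Pads are 22 mm wide; open, the fingers measure 114 mm over their backs; the gripper's body (76 mm by 85 mm) begins 54 mm behind the grasp point. The pads swing forward as they close: fully open they stand 13 mm farther back than shut.
Start: joints at [-1.392, 0.124, 1.65, -0, 1.367, -0.083], TCP at [168.2, -627.848, 231.322] pointing down, gripper open.
Joint ranges: [-2.61, 2.61], [-1.02, 2.33], [0.03, 2.71], [-1.35, 4.49], [0.32, 2.68], [-2.91, 2.91]. Speed limits (rad/s): [2.57, 2.57, 3.14, 3.14, 3.14, 3.14].

### API

Orientations are given as a unit quaternion [x, y, z, w].
In Python, from cell import robot gives the robot as it stands.
- The arm moves only by the tool drive_tool, never from a script. Its argument "motion" is a list of rows, each a list of 7 numbers: the gripper command: -1 is fully open, 1 is shut, values between are in proportion, then the shift along the tool's x, y, z in m, then the turn, a rotation vector about the tool's x, y, z in degrees. A call has exactly 8 rows; each row is the pose to reach, as a shift and turn from the pose measured when the call began, along the tool's axes at that moment; what a row does not reach only later rows make up. A row lasts 1/12 s, in which the tool goes at most 41.7 mm and 7.16 degrees, less where a joint would pass 70% of its speed; a pose out of reach is approached as far as the arm can. A call with a gripper value outside its range is refused whole. The fingers move at their own pace and stop on an object; "force" is the grip in N (left out, the last holds). Time passes only in rows, so rows that repeat a pose let the fingers close, or fill a call up. It gives the time, the measured TCP pose, the force and the opening at its end, in the units of the state.
- robot.state(): the state, without advancing time (a new reading comes with each control period).
- robot.camera(name): name is "scene" or "top" or "wrist"; returns a dict with "img" (480x640x3 uint8, blue, green, red), "camera_matrix" (3x3 intrinsics, pixels), "world_to_cam" (4x4, takes a point from world to camera coordinates). Camera axes: x right, y up, looking along -z (the intrinsics and any distortion apply to the point x, -y, -z); pixel columns grow to the right and rows downward; lengths in mm; the calibration is good to about 2 mm. The wrist camera is an equidistant fisheye: a pixel r from the principal point sees the ray r / f radians off the axis. A picture is of the moment at which its call begins. There is no depth.
- robot.job_done(): hands the job in, once; it reports no verdict.
Trained networks look in a picture, given as the dict that the camera call returned (one of the last four; its "shot" number tells which), for a name from the list of things; names that differ only in an ending like _2 or _b are one class to them, and where a whole thing is asked for, a point or a joint stands for the part that bears it (a point fixed in the world has none). Each returns a list of dicts, best first, with "conf" (0 to 1); they miss things now and then, are a little off and sometimes report something else, mostly with a low value. They report only what shows in the picture. A call takes as long as a camera call. They do not tell look-alikes from the thing itself.
- robot.boxes_of(picture, name): "rect" ([left, top, right, bottom] in pixels, round what is visible of it).
- robot.cut_out(picture, name): "region" (480x640 bool, what is visible of it) and "rect" ([left, top, right, bottom] in pixels, round what is visible of it).
The state is a dict: "clock": time; "joint_pos": joint angles; "qd": joint speeds; "effort": joint torques, N m; "ee_pos": TCP position; "orientation": TCP orientation; "contact_force": force on the tool from outside, world axes, zero at the start; "moment": the same for the moment, N m; "grip_width": finger opening in mm.
Only numpy, scipy, OpenCV 4.12 (cv2) and the standard library are available. Lean on these libraries where they do the work, as an engineer would, in place of code of your own. Each camera call takes 0.05 s, during which the arm holds its last target. There are 200 camera calls.

## Working session

There is one attempt and no reset: what is moved stays moved. The work goes in short steps, Python scripts to look and compute and a tool call to move; the robot and the scene stay as the last step left them, time stands still between calls to the robot, and variables do not carry over. Pictures are saved under pics/ and viewed, about 8 in all and at most 12, crops included, and the job is handed in when it is done.

Besides the shell and the picture viewer there is one more tool, called after "Call:" in YAML: its name, and indented under it one key for each argument. drive_tool: Moves the arm, as the interface text tells. Its arguments: {"type":"object","properties":{"motion":{"type":"array"},"force":{"type":"number"}},"required":["motion"]}

```bash
mkdir -p pics
python3 - <<'E'
from cell import robot
import cv2
for n in("scene","top"):
    p=robot.camera(n); cv2.imwrite(f"pics/{n}0.png",p["img"])
    print(n,p["camera_matrix"].tolist(),p["world_to_cam"].round(4).tolist(),[k for k in p])
    for t in("specimen_crushed","specimen_plain1","stand_crushed","marker_crushed"):
        print(t,[(d["rect"],round(d["conf"],2)) for d in robot.boxes_of(p,t)])
print(robot.state())
E
```

```text
scene [[552.6394094898195, 0.0, 324.5246163313561], [0.0, 552.6394094898195, 243.73400458409822], [0.0, 0.0, 1.0]] [[0.7724, 0.6351, 0.0021, -413.4359], [-0.5559, 0.6745, 0.4859, 261.1864], [0.3071, -0.3765, 0.874, -1302.5467], [0.0, 0.0, 0.0, 1.0]] ['img', 'camera_matrix', 'world_to_cam', 'shot']
specimen_crushed [([353.6, 135.9, 377.2, 180.0], 0.85), ([336.9, 99.8, 356.1, 141.1], 0.67), ([303.2, 82.7, 324.0, 128.0], 0.58), ([388.2, 153.8, 430.8, 187.0], 0.58), ([309.1, 129.2, 331.7, 168.9], 0.57)]
specimen_plain1 [([256.7, 167.6, 289.6, 213.6], 0.97), ([355.5, 135.7, 375.5, 177.4], 0.61), ([186.0, 330.1, 320.1, 409.2], 0.59)]
stand_crushed [([340.0, 151.9, 449.6, 230.2], 0.89), ([292.5, 199.0, 332.2, 230.0], 0.33)]
marker_crushed [([393.0, 155.3, 429.2, 185.7], 0.64), ([358.2, 340.2, 421.9, 397.5], 0.21)]
top [[579.859137328706, 0.0, 331.093318428879], [0.0, 579.859137328706, 229.9148963433106], [0.0, 0.0, 1.0]] [[0.0456, -0.999, -0.0024, -7.7558], [0.9756, 0.044, 0.2149, -546.5767], [-0.2146, -0.0122, 0.9766, -1488.287], [0.0, 0.0, 0.0, 1.0]] ['img', 'camera_matrix', 'world_to_cam
[... 478 characters left out ...]
228.9], 0.82)]
{'clock': 0.5, 'joint_pos': array([-1.39158835e+00,  1.23797308e-01,  1.65034705e+00,  1.82843023e-05,
        1.36749431e+00, -8.25752092e-02]), 'qd': array([-0.00112067,  0.00125533, -0.0003014 , -0.0007153 , -0.00056794,
       -0.00046395]), 'effort': array([-9.17573161e-04, -4.23086464e+01, -3.65316617e+01, -7.11769212e-05,
        1.30236920e-03, -6.16677440e-06]), 'ee_pos': array([ 168.20902261, -627.8264904 ,  231.29610863]), 'orientation': array([ 9.91446160e-01,  1.30516328e-01,  7.83223441e-06, -2.34118135e-05]), 'contact_force': array([-0.10759679,  0.76547738,  0.17073528]), 'moment': array([-0.048954  ,  0.024506  , -0.00070534]), 'grip_width': 85.32626378112009}
```

Run:
```python
import cv2,numpy as np
t=cv2.imread("pics/top0.png"); s=cv2.imread("pics/scene0.png")
cv2.imwrite("pics/a.png",cv2.resize(t[170:350,195:475],None,fx=2.8,fy=2.8,interpolation=cv2.INTER_CUBIC))
cv2.imwrite("pics/b.png",cv2.resize(s[70:250,240:470],None,fx=3.3,fy=3.3,interpolation=cv2.INTER_CUBIC))
```

```text
(no output)
```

View pics/scene0.png

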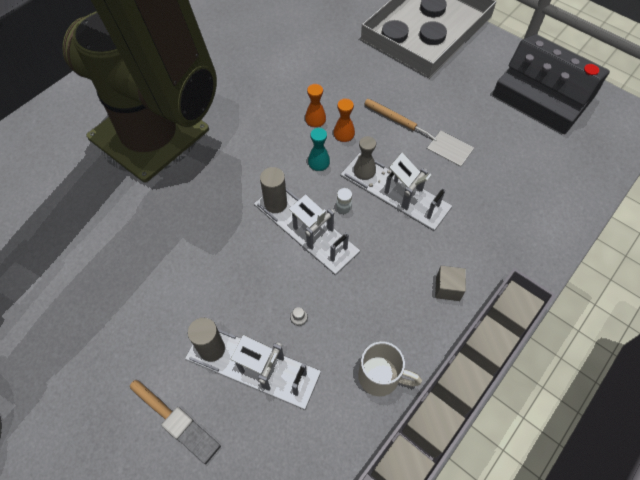

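View pics/a.png

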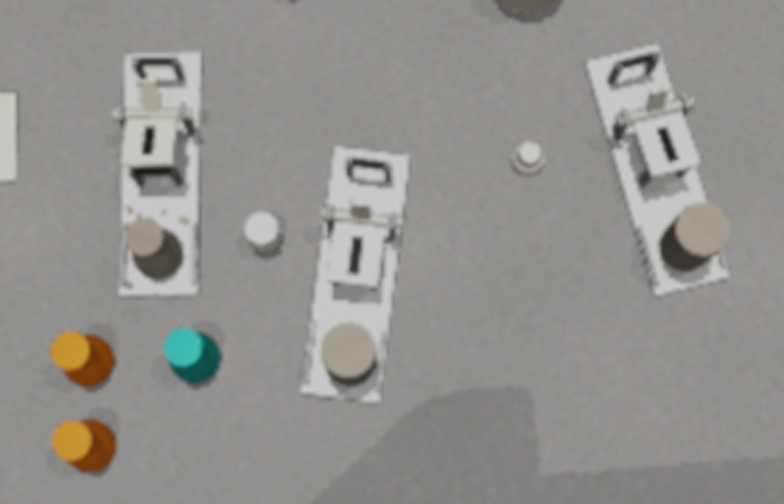

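View pics/b.png

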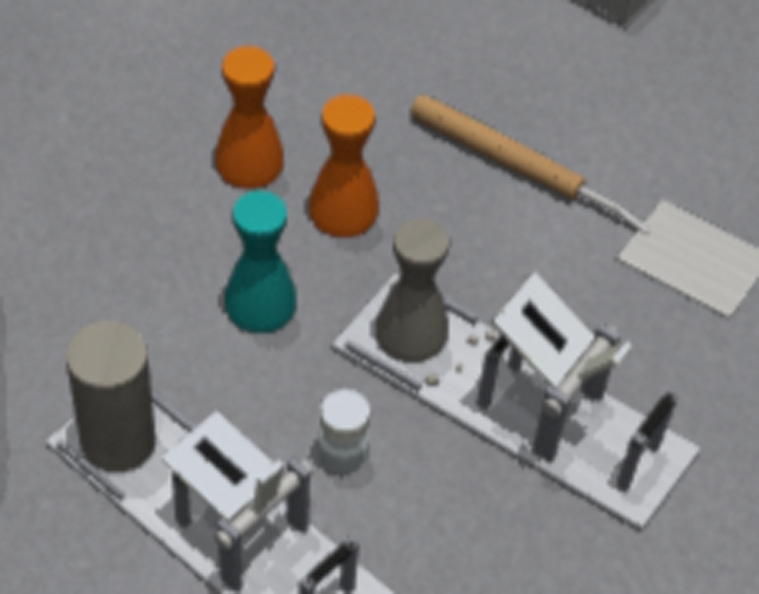

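The grey hourglass is at scene (365,158) and top (247,255). Two orange ones, (315,105) and (345,120), and a turquoise one, (318,148), are off-stand look-alikes. The plain stands hold straight cylinders at (273,190) and (206,340). The enlarged crops confirm that the grey hourglass's stand is the target, with its marker slightly raised.

```bash
cat > h.py <<'E'
import numpy as np
def proj(K,T,P):
    c=(np.c_[P,np.ones(len(P))]@np.array(T).T)[:,:3]
    return np.c_[K[0][0]*c[:,0]/-c[:,2]+K[0][2], -K[1][1]*c[:,1]/-c[:,2]+K[1][2]]
def marker(r,th):  # r: (along leaf, y, along tab) at joint th -> stand coords
    r=np.array(r,float);c,s=np.cos(th),np.sin(th)
    return np.c_[-r[:,0]*c+r[:,2]*s, r[:,1], 70+r[:,0]*s+r[:,2]*c]
def world(p,x,y,yaw):
    c,s=np.cos(yaw),np.sin(yaw); return np.c_[x+c*p[:,0]-s*p[:,1], y+s*p[:,0]+c*p[:,1], p[:,2]]
E
python3 - <<'E'
from cell import robot
from h import *
from scipy.optimize import least_squares
t=robot.camera("top");s=robot.camera("scene")
A=lambda l:np.array(l)/2.8+[195,170]
B=lambda l:np.array(l)/3.3+[240,70]
tp=A([(124,53),(201,53),(120,295),(198,295)]); tm=A([(121,165),(174,168),(150,85)])
sp=B([(697,452),(640,525),(333,345)]); sm=B([(535,272),(495,325),(612,355)])
plate=np.array([(80,38,8),(80,-38,8),(-165,38,8),(-165,-38,8)],float)
def res(q,full=False):
    x,y,yaw,th=q
    m=world(marker([(65,24,0),(65,-24,0),(0,0,45)],th),x,y,yaw); p=world(plate,x,y,yaw)
    r=np.r_[proj(t["camera_matrix"],t["world_to_cam"],np.r_[p,m])-np.r_[tp,tm], proj(s["camera_matrix"],s["world_to_cam"],np.r_[p[[0,1,2]],m])-np.r_[sp,sm]]
    # scene: far corner order: left(+y)/right
    return r if full else r.ravel()
for th0 in(.2,):
    o=least_squares(res,[650,130,0,th0],loss="soft_l1"); print(o.x,o.cost);print(res(o.x,True).round(1).tolist())
E
```

```text
[5.85953537e+02 2.34930747e+02 5.77387453e-02 5.28613521e-01] 46.614200488725864
[[1.0, 0.0], [0.6, -0.3], [0.5, 0.4], [0.6, 0.1], [0.7, 0.0], [0.2, -1.3], [-0.2, -1.4], [0.6, -1.7], [-0.1, 0.6], [17.4, -22.4], [-1.7, -0.1], [-2.2, -1.1], [2.2, -1.1]]
```

```bash
cat >> h.py <<'E'
S=(586,235,.058)  # stand pose
from scipy.spatial.transform import Rotation as R
def go(st,pts,S):  # pts in stand coords (mm), tool down with tool x along stand x
    R0=R.from_quat(st["orientation"]); Rt=R.from_euler("z",S[2])*R.from_quat([1,0,0,0])
    w=world(np.array(pts,float),*S); print("turn deg",np.degrees((R0.inv()*Rt).as_rotvec()).round(1))
    print((R0.inv().apply(w-st["ee_pos"])/1000).round(4).tolist())
E
python3 - <<'E'
from cell import robot
from h import *
from scipy.optimize import least_squares
t=robot.camera("top");s=robot.camera("scene")
A=lambda l:np.array(l)/2.8+[195,170]
B=lambda l:np.array(l)/3.3+[240,70]
tp=A([(124,53),(201,53),(120,295),(198,295)]); tm=A([(121,165),(174,168),(150,85)])
sp=B([(697,452),(640,525),(333,345)]); sm=B([(535,272),(495,325),(612,355)])
plate=np.array([(80,38,8),(80,-38,8),(-165,38,8),(-165,-38,8)],float)
def res(q):
    x,y,yaw,th=q
    m=world(marker([(65,24,0),(65,-24,0),(0,0,45)],th),x,y,yaw); p=world(plate,x,y,yaw)
    return np.r_[proj(t["camera_matrix"],t["world_to_cam"],np.r_[p,m])-np.r_[tp,tm], proj(s["camera_matrix"],s["world_to_cam"],np.r_[p[[0,1,3]],m])-np.r_[sp,sm]].ravel()
o=least_squares(res,[590,235,0.05,.5]); print(o.x,o.cost,res(o.x).reshape(-1,2).round(1).tolist())
go(robot.state(),[(-15,0,231)],o.x)
E
```

```text
[5.86864422e+02 2.35219484e+02 4.79481154e-02 5.05165777e-01] 12.902053320852076 [[1.2, -0.4], [0.8, -0.5], [-0.2, -0.1], [-0.1, -0.1], [0.4, 0.0], [-0.0, -1.1], [-0.3, -1.5], [1.0, -1.3], [-0.0, 0.9], [-1.1, -1.0], [-1.4, 0.1], [-2.1, -1.0], [2.2, -1.3]]Traceback (most recent call last):
  File "<stdin>", line 15, in <module>
  File "h.py", line 14, in go
    w=world(np.array(pts,float),*S); print("turn deg",np.degrees((R0.inv()*Rt).as_rotvec()).round(1))
TypeError: world() takes 4 positional arguments but 5 were given
```

Call:
drive_tool:
  motion:
    - [1, 0.027, -0.032, 0, 0, 0, 0.5]
    - [1, 0.054, -0.064, 0, 0, 0, 1]
    - [1, 0.081, -0.096, 0, 0, 0, 2]
    - [1, 0.108, -0.128, 0, 0, 0, 3]
    - [1, 0.135, -0.16, 0, 0, 0, 4]
    - [1, 0.162, -0.192, 0, 0, 0, 4]
    - [1, 0.189, -0.224, 0, 0, 0, 4]
    - [1, 0.216, -0.256, 0, 0, 0, 4]

```text
clock: 1.37
ee_pos: [310.3, -324.3, 231.6]
orientation: [0.995, 0.095, 0.0, 0.0]
contact_force: [1.8, 0.8, 0.4]
grip_width: 0.1
```

```bash
sed -i 's/^S=.*/S=(587,235,.048)/' h.py
python3 - <<'E'
from cell import robot
from h import *
st=robot.state();print(st["clock"],st["ee_pos"],st["grip_width"])
go(st,[(-15,0,200)],S)
E
```

```text
1.3667 [ 310.26411699 -324.34613102  231.57240403] 0.13254616807877118
turn deg [ 0.  -0.   8.2]
[[0.3631, -0.4987, 0.0314]]
```

Call:
drive_tool:
  motion:
    - [1, 0.024, -0.033, 0, 0, 0, 1]
    - [1, 0.048, -0.066, 0, 0, 0, 2]
    - [1, 0.072, -0.099, 0, 0, 0, 3]
    - [1, 0.096, -0.132, 0, 0, 0, 4]
    - [1, 0.12, -0.165, 0, 0, 0, 5]
    - [1, 0.144, -0.198, 0, 0, 0, 6]
    - [1, 0.168, -0.231, 0, 0, 0, 7]
    - [1, 0.192, -0.264, 0, 0, 0, 8.2]

```text
clock: 2.03
ee_pos: [449.1, -26.6, 232.0]
orientation: [1.0, 0.024, 0.001, 0.001]
contact_force: [0.1, -1.5, 0.2]
grip_width: 0.0
```

Run:
```python
from cell import robot
from h import *
st=robot.state()
go(st,[(-15,0,200)],S)
```

```text
turn deg [ 0.1 -0.1 -0. ]
[[0.1351, -0.2548, 0.0319]]
```

Call:
drive_tool:
  motion:
    - [1, 0.019, -0.036, 0, 0, 0, 0]
    - [1, 0.039, -0.073, 0, 0, 0, 0]
    - [1, 0.058, -0.109, 0, 0, 0, 0]
    - [1, 0.077, -0.146, 0.005, 0, 0, 0]
    - [1, 0.097, -0.182, 0.015, 0, 0, 0]
    - [1, 0.116, -0.218, 0.025, 0, 0, 0]
    - [1, 0.135, -0.255, 0.03, 0, 0, 0]
    - [1, 0.135, -0.255, 0.03, 0, 0, 0]

```text
clock: 2.7
ee_pos: [572.5, 239.6, 199.3]
orientation: [1.0, 0.026, -0.0, -0.0]
contact_force: [-0.9, -1.5, -0.4]
grip_width: -0.2
```

Run:
```python
from cell import robot
from h import *
import cv2
st=robot.state()
go(st,[(-2,0,140),(-2,0,95)],S)
p=robot.camera("wrist");cv2.imwrite("pics/w1.png",p["img"])
```

```text
turn deg [-0.   0.   0.2]
[[0.0123, 0.0054, 0.0593], [0.0123, 0.0054, 0.1043]]
```

View pics/w1.png

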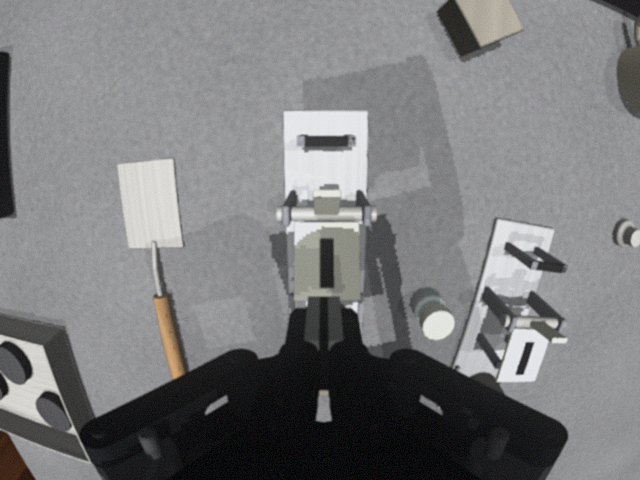

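The closed fingers line up with the target marker: leaf at (327,260), tab at (327,200). I'll descend in front of the tab.

Call:
drive_tool:
  motion:
    - [1, 0.004, 0.003, 0.02, 0, 0, 0]
    - [1, 0.008, 0.005, 0.045, 0, 0, 0]
    - [1, 0.008, 0.005, 0.06, 0, 0, 0]
    - [1, 0.008, 0.005, 0.075, 0, 0, 0]
    - [1, 0.008, 0.005, 0.085, 0, 0, 0]
    - [1, 0.008, 0.005, 0.095, 0, 0, 0]
    - [1, 0.008, 0.005, 0.102, 0, 0, 0]
    - [1, 0.008, 0.005, 0.102, 0, 0, 0]

```text
clock: 3.42
ee_pos: [579.4, 232.2, 96.7]
orientation: [1.0, 0.026, -0.001, 0.001]
contact_force: [-1.2, 0.1, -1.1]
grip_width: -0.0
```

Run:
```python
from cell import robot
from h import *
st=robot.state();print(st["contact_force"])
th=np.array([.5,.65,.8,.95,1.1,1.2,1.3,1.4])
# lead bottom corner on tab's near face at radius ~34
go(st,np.c_[34*np.sin(th)-2.5*np.cos(th)-11,0*th,70+34*np.cos(th)+2.5*np.sin(th)],S)
```

```text
[-1.16926467  0.1149874  -1.05274819]
turn deg [0.1 0.1 0.2]
[[0.0109, -0.0024, -0.0044], [0.0153, -0.0024, -0.002], [0.0194, -0.0024, 0.0011], [0.023, -0.0024, 0.0048], [0.026, -0.0024, 0.0089], [0.0276, -0.0024, 0.0119], [0.0289, -0.0024, 0.0151], [0.0299, -0.0024, 0.0183]]
```

Call:
drive_tool:
  motion:
    - [1, 0.01, -0.002, -0.002, 0, 0, 0]
    - [1, 0.015, -0.002, -0.001, 0, 0, 0]
    - [1, 0.02, -0.002, 0.002, 0, 0, 0]
    - [1, 0.024, -0.002, 0.006, 0, 0, 0]
    - [1, 0.027, -0.002, 0.01, 0, 0, 0]
    - [1, 0.029, -0.002, 0.014, 0, 0, 0]
    - [1, 0.03, -0.002, 0.018, 0, 0, 0]
    - [1, 0.03, -0.002, 0.018, 0, 0, 0]

```text
clock: 4.08
ee_pos: [609.1, 235.5, 77.6]
orientation: [1.0, 0.025, -0.002, 0.001]
contact_force: [0.2, 0.8, 0.3]
grip_width: 0.2
```

Run:
```python
from cell import robot
from h import *
import cv2
st=robot.state();print(st["ee_pos"],st["contact_force"])
p=robot.camera("scene")["img"];q=robot.camera("wrist")["img"]
cv2.imwrite("pics/c.png",np.hstack([cv2.resize(p[120:240,330:460],(433,400),interpolation=2),cv2.resize(q[80:400,180:460],(350,400))]))
```

```text
[609.11507992 235.4820241   77.57652433] [0.19046017 0.77505669 0.27419006]
```

View pics/c.png

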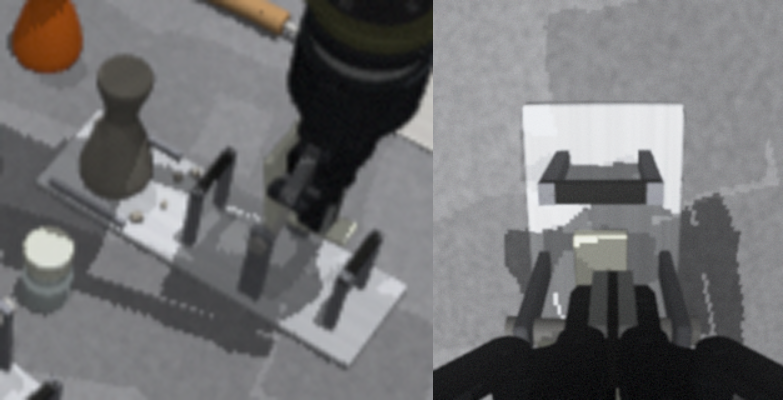

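The marker is now close to upright, with the tab near level towards +x. I'll lift, go round to the −x side and push the leaf over.

Call:
drive_tool:
  motion:
    - [1, 0.001, 0, -0.03, 0, 0, 0]
    - [1, 0.001, 0, -0.065, 0, 0, 0]
    - [1, 0.001, 0, -0.095, 0, 0, 0]
    - [1, 0, 0, -0.1, 0, 0, 0]
    - [1, -0.03, 0, -0.1, 0, 0, 0]
    - [1, -0.06, 0, -0.1, 0, 0, 0]
    - [1, -0.08, 0, -0.1, 0, 0, 0]
    - [1, -0.08, 0, -0.1, 0, 0, 0]

```text
clock: 4.85
ee_pos: [525.3, 231.4, 176.9]
orientation: [1.0, 0.026, -0.004, 0.002]
contact_force: [0.2, 0.3, -0.6]
grip_width: 0.5
```

Run:
```python
from cell import robot
from h import *
st=robot.state();print(st["ee_pos"],st["contact_force"])
go(st,[(-55,0,115),(-15,0,115),(25,0,115),(45,0,105)],S)
```

```text
[525.32735012 231.40383688 176.90566487] [ 0.18784368  0.32170898 -0.59104598]
turn deg [0.2 0.4 0.2]
[[0.0073, -0.0008, 0.0618], [0.0472, -0.0006, 0.0615], [0.0872, -0.0005, 0.0612], [0.1073, -0.0004, 0.0711]]
```

Call:
drive_tool:
  motion:
    - [1, 0.004, 0, 0.03, 0, 0, 0]
    - [1, 0.007, 0, 0.06, 0, 0, 0]
    - [1, 0.022, 0, 0.061, 0, 0, 0]
    - [1, 0.036, 0, 0.061, 0, 0, 0]
    - [1, 0.047, 0, 0.061, 0, 0, 0]
    - [1, 0.058, 0, 0.061, 0, 0, 0]
    - [1, 0.069, 0, 0.061, 0, 0, 0]
    - [1, 0.077, 0, 0.061, 0, 0, 0]

```text
clock: 5.52
ee_pos: [603.1, 235.2, 115.5]
orientation: [1.0, 0.026, -0.004, 0.002]
contact_force: [-0.7, 0.1, -0.1]
grip_width: 0.2
```

Run:
```python
from cell import robot
from h import *
import cv2
st=robot.state();print(st["ee_pos"],st["contact_force"])
go(st,[(20,0,112),(30,0,100),(38,0,85),(40,0,75),(40,0,72)],S)
p=robot.camera("scene")["img"];q=robot.camera("wrist")["img"]
cv2.imwrite("pics/d.png",np.hstack([cv2.resize(p[120:240,330:460],(433,400),interpolation=2),cv2.resize(q[80:400,180:460],(350,400))]))
```

```text
[603.06527764 235.24935972 115.53984537] [-0.66696704  0.13213553 -0.10098192]
turn deg [0.2 0.4 0.2]
[[0.004, -0.0005, 0.0035], [0.0141, -0.0005, 0.0154], [0.0222, -0.0005, 0.0304], [0.0242, -0.0005, 0.0404], [0.0243, -0.0006, 0.0434]]
```

View pics/d.png

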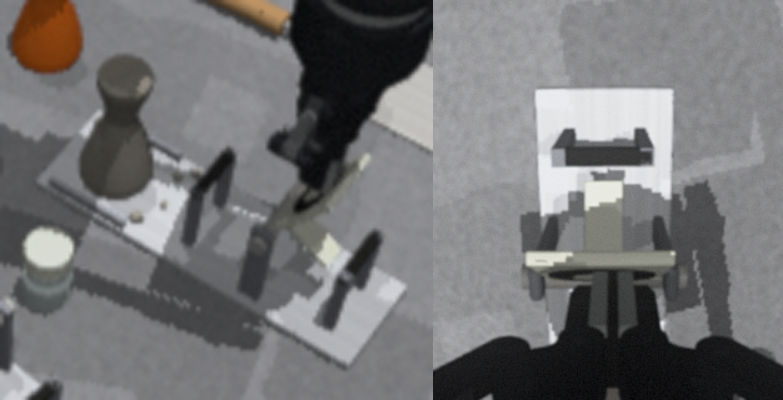

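The leaf is past vertical, with its ring face towards the fingers. I'll press it over and down.

Call:
drive_tool:
  motion:
    - [1, 0.008, 0, 0.005, 0, 0, 0]
    - [1, 0.015, 0, 0.013, 0, 0, 0]
    - [1, 0.02, 0, 0.022, 0, 0, 0]
    - [1, 0.024, 0, 0.031, 0, 0, 0]
    - [1, 0.026, 0, 0.038, 0, 0, 0]
    - [1, 0.026, 0, 0.042, 0, 0, 0]
    - [1, 0.026, 0, 0.044, 0, 0, 0]
    - [1, 0.026, 0, 0.044, 0, 0, 0]

```text
clock: 6.28
ee_pos: [628.9, 236.3, 72.4]
orientation: [1.0, 0.026, -0.003, 0.002]
contact_force: [-2.4, -0.8, 6.4]
grip_width: 0.3
```

Call:
drive_tool:
  motion:
    - [1, 0.002, 0, 0.001, 0, 0, 0]
    - [1, 0.004, 0, 0.002, 0, 0, 0]
    - [1, 0.005, 0, 0.003, 0, 0, 0]
    - [1, 0.005, 0, 0.004, 0, 0, 0]
    - [1, 0.005, 0, 0.004, 0, 0, 0]
    - [1, 0.005, 0, 0.004, 0, 0, 0]
    - [1, 0.005, 0, 0.004, 0, 0, 0]
    - [1, 0.005, 0, 0.004, 0, 0, 0]

```text
clock: 6.95
ee_pos: [632.9, 236.8, 72.1]
orientation: [1.0, 0.026, -0.005, 0.002]
contact_force: [-10.8, -2.3, 19.8]
grip_width: 0.2
```

It's at the hard stop: z stays at 72 mm while the force rises to 20 N. I'll lift straight up and away.

Call:
drive_tool:
  motion:
    - [1, 0, 0, -0.01, 0, 0, 0]
    - [1, 0, 0, -0.03, 0, 0, 0]
    - [1, 0, 0, -0.06, 0, 0, 0]
    - [1, 0, 0, -0.09, 0, 0, 0]
    - [1, 0, 0, -0.12, 0, 0, 0]
    - [1, -0.03, 0, -0.15, 0, 0, 0]
    - [1, -0.06, 0, -0.17, 0, 0, 0]
    - [1, -0.09, 0, -0.17, 0, 0, 0]

```text
clock: 7.62
ee_pos: [546.2, 233.5, 249.1]
orientation: [1.0, 0.026, -0.001, 0.001]
contact_force: [0.6, 0.4, 1.0]
grip_width: -0.1
```

Call:
drive_tool:
  motion:
    - [1, -0.03, 0.02, 0, 0, 0, 0]
    - [1, -0.06, 0.05, 0, 0, 0, 0]
    - [1, -0.09, 0.08, 0, 0, 0, 0]
    - [1, -0.11, 0.11, 0, 0, 0, 0]
    - [1, -0.11, 0.14, 0, 0, 0, 0]
    - [1, -0.11, 0.17, 0, 0, 0, 0]
    - [1, -0.11, 0.17, 0, 0, 0, 0]
    - [1, -0.11, 0.17, 0, 0, 0, 0]

```text
clock: 8.28
ee_pos: [444.9, 57.1, 249.2]
orientation: [1.0, 0.024, -0.0, 0.0]
contact_force: [-0.1, -0.4, 0.1]
grip_width: 0.4
```

Run:
```python
from cell import robot
from h import *
import cv2
st=robot.state();print(st["clock"],st["ee_pos"],st["contact_force"])
p=robot.camera("scene");t=robot.camera("top")
m=world(marker([(65,24,0),(65,-24,0),(0,24,0),(0,-24,0)],np.pi),*S)
a=proj(p["camera_matrix"],p["world_to_cam"],m);b=proj(t["camera_matrix"],t["world_to_cam"],m)
print(a.round(1).tolist(),b.round(1).tolist())
cv2.imwrite("pics/e.png",np.hstack([cv2.resize(p["img"][100:240,240:460],(440,280),interpolation=2),cv2.resize(t["img"][170:310,200:350],(300,280),interpolation=2)]))
cv2.imwrite("pics/f.png",cv2.resize(p["img"][140:235,380:455],(600,760),interpolation=2)[:600])
cv2.imwrite("pics/sceneend.png",p["img"])
```

```text
8.2833 [444.94855559  57.06930321 249.20679829] [-0.05016542 -0.40854245  0.11108593]
[[448.5, 190.3], [436.5, 206.0], [421.7, 175.0], [409.4, 190.1]] [[242.0, 187.3], [259.8, 187.2], [241.3, 210.7], [259.2, 210.6]]
```

View pics/e.png

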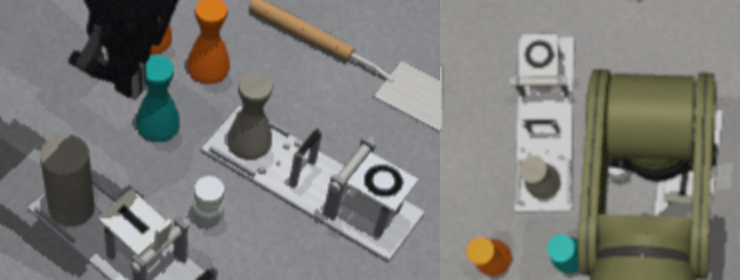

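View pics/f.png

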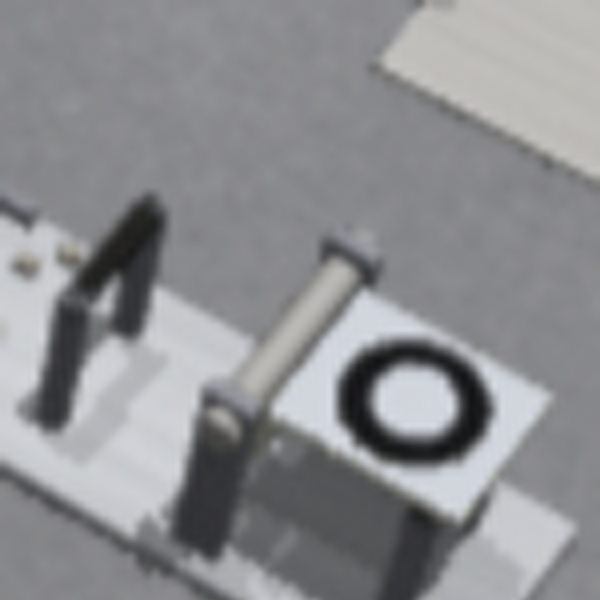

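The ring face is up. The leaf's free corners at scene (449,190) and (437,205) match the positions predicted for pi to within 1 px, and nothing else has moved.

```bash
python3 -c "
from cell import robot
print(robot.job_done())"
```

```text
the job is handed in; nothing more can be done
None
```

The marker on the crushed specimen's stand now lies flat on the far side with its ring face up, and the job is handed in at about 8.3 s of the 40 s allowed. With closed fingertips I pushed the thumb tab until the leaf was near upright. Then I went round to the other side, pushed the leaf over its hinge and pressed it down.

- **Hard stop:** while pressing, the fingertips stayed at 72 mm as the force rose to about 20 N, so the marker is at its stop.
- **Flat check:** the leaf's free corners in the last scene picture match the predicted flat position to within about 1 px.
- **Rest of the bench:** the crushed specimen, the jar, the look-alikes and the neighbouring stand looked unmoved in the last close-up. The arm hid part of the top view, and I did not compare the far stand, mug, cube, cap or brush afterwards. The arm only passed over that side of the bench, at about 230 mm up.
- **Arm:** it ended clear of everything, with no contact force. No check failed or disagreed.

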